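Feel the lock pin into the hidden bar of the tool-rest slide

ROBOT

A 7-joint arm with a two-finger parallel gripper is mounted at the origin on the work surface. World frame = base frame: x ahead of the robot, y to its left, z up, the work surface at z = 0. Lengths are in m, angles in degrees, forces in N, time in s.
With the tool pointing down it reaches from about 0.425 to 0.875 m from the base axis. Payload 4.7 kg.
Tool frame: the origin (TCP) lies on the mounting face of the last link; the fingertips stand tcp_to_tips ahead of it and the grasp point (between the pads) lies 164 mm ahead of it (tcp_to_tips is the distance from the TCP to the fingertips, in m); z points along the fingers, y is the line along which they close (so a half turn about z gives the same grasp; the last joint's range is limited). The gripper opens to 87 mm and grips with 3 to 60 N. Pads are 19 mm wide; open, the fingers measure 117 mm over their backs; the gripper's body (75 mm by 190 mm) begins 51 mm behind the grasp point.
Start: joints at [70.422, 18.392, -4.016, 83.108, 1.295, 78.541, -3.26], TCP at [0.226, -0.609, 0.405] pointing down, gripper open.
Joint ranges: [-163.93, 163.93], [-17.29, 119.83], [-79.2, 71.16], [3.27, 140.29], [-89.18, 269.18], [5.43, 117.66], [-154.24, 154.24]. Speed limits (degrees/s): [147.25, 147.25, 180, 180, 180, 180, 180].

INTERFACE

Orientations are given as [roll, pitch, yaw] about the fixed x, y, z axes, in that order (R = Rz(yaw) Ry(pitch) Rx(roll)).
In Python, from cell import get_obs, read_camera, sign_off, tcp_to_tips gives the robot as it stands.
- The arm moves only by the tool drive_tool, never from a script. Its argument "rows" is one flat list of numbers, 7 for each row, row after row: the shift along the tool's x, y, z in m, then the turn, a rotation vector about the tool's x, y, z in rad, then the gripper command: -1 is shut, 1 is fully open, values between are in proportion. In form: [tx, ty, tz, rx, ry, rz, fingers, tx, ty, tz, rx, ry, rz, fingers, ...]. A call has 1 to 5 rows; each row shifts and turns the commanded pose from where the row before left it, along the tool's axes as they then stand; what a row does not reach is not made up. A row lasts 1/8 s, in which the tool goes at most 62.5 mm and 10.7 degrees, less where a joint would pass 70% of its speed; a pose out of reach is approached as far as the arm can. A call is refused whole if a number of a shift passes 0.0625 or a number of a turn 0.188, either way. A call with a gripper value outside its range is refused whole. The fingers move at their own pace and stop on an object; "grip_force" is the grip in N (left out, the last holds). Time passes only in rows, so rows that do not move let the fingers close. It gives the time, the measured TCP pose, the force, the opening and the grip force at its end, in the units of the state.
- get_obs(): the state, without advancing time (a new reading comes with each control period).
- read_camera(name): name is "side" or "top"; returns a dict with "color" (420x560x3 uint8, blue, green, red), "fov_y" (degrees; the focal length in pixels is half the picture's height over the tangent of half this angle, whatever the lens; pixels are square), "cx", "cy" (the principal point, pixels), "cam_to_world" (4x4, takes a point from camera to world coordinates). Camera axes: x right, y up, looking along -z (the intrinsics and any distortion apply to the point x, -y, -z); pixel columns grow to the right and rows downward; lengths in m; the calibration is good to about 2 mm. A picture is of the moment at which its call begins. There is no depth.
- sign_off(): hands the job in; it is judged then, once.
The state is a dict: "time_s": time; "qpos": joint angles; "joint_velocities": joint speeds; "effort": joint torques, N m; "tool_pos": TCP position; "tool_rot": TCP orientation; "force": force on the tool from outside, world axes, zero at the start; "wrist_torque": the same for the moment, N m; "grip_width": finger opening in m; "grasp_force": force on a finger pad.
Only numpy, scipy, OpenCV 4.12 (cv2) and the standard library are available. Lean on these libraries where they do the work, as an engineer would, in place of code of your own. Each camera call takes 0.05 s, during which the arm holds its last target. There are 200 camera calls.

TASK

Lock the green tool-rest slide: draw the lock pin (square wooden handle) out of its wooden holder, put it down through the black brush-sealed slot in the slide's top plate, and slide its tip along the bar hidden below, pressing only lightly, until you feel it drop into the bar's hole. Then push it fully home so that its collar sits flush on the plate, and let go. Never press or drag the pin against the slide harder than about 20 N, and leave the other things where they are.

Things in the scene. Friction and masses are not known exactly. Their poses are not given: they have to be found in the camera images.
- rest_base: Tool-rest slide: green steel housing bolted to the bench, 70 x 240 mm, 60 mm high, on feet 110 mm wide. Origin at the centre of its underside, z up, y along its length. Its 8 mm top plate (top face z = 60 mm) has a through slot along y on the centre line (x = 0).
- slot_mid (a point): Centre of the slot at the plate's top face (z = 60 mm); axes as the slide's. The slot is 15 mm wide (x) and 90 mm long (y = -45 to +45 mm). Two black brush strips cover it and hide what is below; the pin passes through the bristles without noticeable force.
- bar_face (a point): Slot centre at the top face (z = 46 mm) of the hidden steel lock bar, 22 mm thick, under the whole slot; not its hole. One 12.5 mm vertical through hole on the slot's centre line, anywhere from y = -32 to +32 mm, not tracked, fixed along y. The bar is sprung: pressed, it sinks up to 6 mm, from about 3 N, 1.5 N per mm, then solid; over the hole it springs up round the tip and the force drops.
- rest_mid (a point): Top centre of the aluminium tool rest on a post near the slide's +y end (slide y = 98 mm, z = 96 mm): a bar 150 mm along x, 14 mm wide. Keep clear of it.
- lock_pin: Lock pin, about 0.1 to 0.17 kg, standing tip down in the holder at the start. Origin at the tip, z up the pin. Steel shank 10 mm diameter from z = 0 to 40 mm, lowest 6 mm tapered to 5 mm; steel collar 32 mm diameter, z = 40 to 45 mm; then the handle. Fully home, the collar lies on the slide's plate and the tip is 40 mm below that face (slide z = 20 mm).
- pin_handle (a point): Middle of the lock pin's handle, 67.5 mm above its tip: pale wood, square section 24 x 24 mm (sides along the pin's x and y), 45 mm tall, from pin z = 45 to 90 mm. Grip here.
- holder: Fixed brown wooden block, 60 x 150 mm and 46 mm high, origin at the centre of its underside, long side along y, with two 12.5 mm through holes at y = -45 and +45 mm. The lock pin stands in one and the drift in the other, collars on the block's top, so their tips are 6 mm above the bench.
- drift: Bystander: drift with the same shank and collar as the lock pin but a round red handle 26 mm in diameter; leave it in the holder. Origin at its tip.
- blank_a: Bystander: square wooden turning blank 45 x 180 x 45 mm, origin at the centre of its underside.
- blank_b: Bystander: square wooden turning blank 45 x 160 x 45 mm, origin at the centre of its underside.
- hammer: Bystander: hammer lying on the bench, handle along its x axis, origin about mid-length on its underside.
- bench_brush: Bystander: bench brush lying on the bench along its x axis, origin about mid-length on its underside.
- wax_tin: Bystander: aluminium jar with yellow cap, 70 mm in diameter, 60 mm high, origin at the centre of its underside.
- spindle: Bystander: turned wooden spindle standing upright, 44 mm in diameter, 120 mm high, origin at the centre of its underside.
Things that resemble listed ones, but are neither listed nor needed, are in the scene too. What is shaped like the lock_pin but pink or purple is not meant.

How it is judged:
By the outcome, as a careful person would: the job done as asked, in the order asked, and still so for the second after the job is handed in, with the robot touching nothing.
It also fails if it takes over 64 s, if anything falls off the work surface, if the arm or the gripper's body presses on something with over 40 N, if the wrist force passes 120 N, or if a joint passes its speed limit or range.

## Working session

There is one attempt and no reset: what is moved stays moved. The work goes in short steps, Python scripts to look and compute and a tool call to move; the robot and the scene stay as the last step left them, time stands still between calls to the robot, and variables do not carry over. Pictures are saved under pics/ and viewed, at most 10 in all, crops included, and the job is handed in when it is done.

Besides the shell and the picture viewer there is one more tool, called after "Call:" as name(argument=value, ...) on one line, values as JSON. drive_tool: Moves the arm, as the interface text tells. Its arguments: {"type":"object","properties":{"rows":{"type":"array","items":{"type":"number"}},"grip_force":{"type":"number"}},"required":["rows"]}

```bash
mkdir -p pics; ls; python3 - <<'E'
from cell import *
import cv2
print(get_obs(), tcp_to_tips)
for n in("side","top"):
    c=read_camera(n); cv2.imwrite(f"pics/{n}0.png",c["color"]); print({k:v for k,v in c.items() if k!="color"})
E
```

```text
pics
{'time_s': 0.0, 'qpos': array([70.42087639, 18.43807033, -4.01733554, 83.17433084,  1.29473795,
       78.53836402, -3.25980989]), 'joint_velocities': array([-0.04892087,  0.00258239,  0.10699985,  0.02449281, -0.02073828,
        0.00809292, -0.01689374]), 'effort': array([-4.85949731e-04, -4.91293502e+01, -4.04026229e-01, -3.12523592e+01,
       -6.37664529e-02,  4.39361797e-02,  1.47004666e-04]), 'tool_pos': array([ 0.22635155, -0.60910308,  0.40367764]), 'tool_rot': array([-1.79894467e+02,  4.78239694e-03,  2.03907147e+01]), 'force': array([ 0.05724425,  0.07130973, -0.44053096]), 'wrist_torque': array([ 0.00699599,  0.00594837, -0.01822985]), 'grasp_force': 0.0, 'grip_width': 0.08701243354848992} 0.1822
{'fov_y': 57.304464760693676, 'cx': 280.16138994026574, 'cy': 213.7000858898586, 'cam_to_world': array([[ 0.97152792,  0.13487638, -0.19478672,  0.3776321 ],
       [-0.23589708,  0.4741657 , -0.84824493, -0.89909303],
       [-0.02204702,  0.87004325,  0.49248216,  0.60694214],
       [ 0.        ,  0.        ,  0.        ,  1.        ]])}
{'fov_y': 55.516730160237124, 'cx': 282.4342550488587, 'cy': 216.3444237926677, 'cam_to_world': array([[-0.02768608,  0.98831484, -0.14989082,  0.40817242],
       [-0.99937343, -0.0306741 , -0.01765912, -0.0207949 ],
       [-0.02205054,  0.14930799,  0.98854484,  1.21075856],
       [ 0.        ,  0.        ,  0.        ,  1.        ]])}
```

View pics/side0.png

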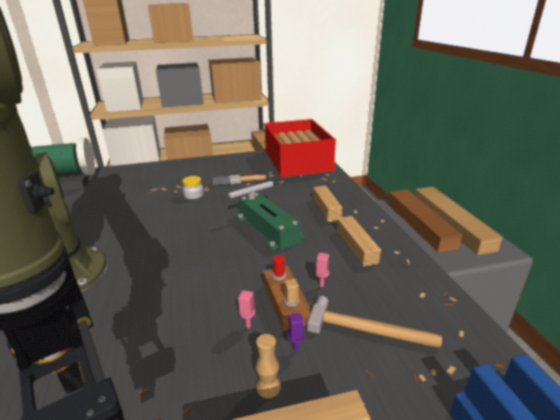

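View pics/top0.png

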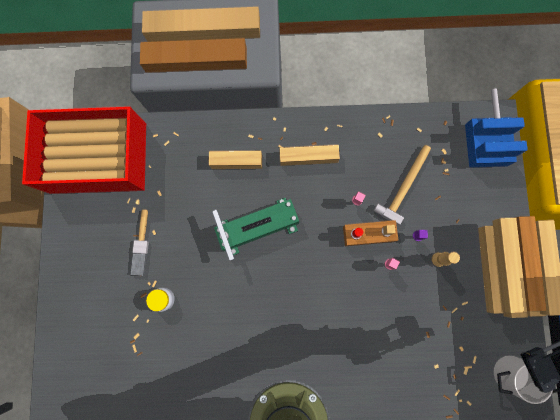

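```bash
cat > h.py <<'E'
import numpy as np, cv2
from cell import *
def cam(n):
    c=read_camera(n); c["f"]=c["color"].shape[0]/2/np.tan(np.radians(c["fov_y"]/2)); return c
def ray(c,u,v):
    d=np.array([(u-c["cx"])/c["f"],-(v-c["cy"])/c["f"],-1]); M=c["cam_to_world"]; return M[:3,3],M[:3,:3]@d
def onz(c,p,z):
    o,d=ray(c,*p); return o+d*(z-o[2])/d[2]
def proj(c,P):
    M=c["cam_to_world"]; q=M[:3,:3].T@(np.array(P)-M[:3,3]); return np.array([c["cx"]+c["f"]*q[0]/-q[2],c["cy"]-c["f"]*q[1]/-q[2]])
def crop(c,x,y,w,h,s,name):
    cv2.imwrite(name,cv2.resize(c["color"][y:y+h,x:x+w],None,fx=s,fy=s,interpolation=cv2.INTER_CUBIC))
E
python3 - <<'E'
from h import *
t=cam("top"); s=cam("side")
a=cv2.resize(t["color"][190:265,205:305],None,fx=4,fy=4,interpolation=2)
b=cv2.resize(t["color"][190:265,330:430],None,fx=4,fy=4,interpolation=2)
d=cv2.resize(s["color"][185:260,225:325],None,fx=4,fy=4,interpolation=2)
e=cv2.resize(s["color"][250:325,235:335],None,fx=4,fy=4,interpolation=2)
cv2.imwrite("pics/c1.png",np.vstack([np.hstack([a,b]),np.hstack([d,e])]))
E
```

```text
(no output)
```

View pics/c1.png

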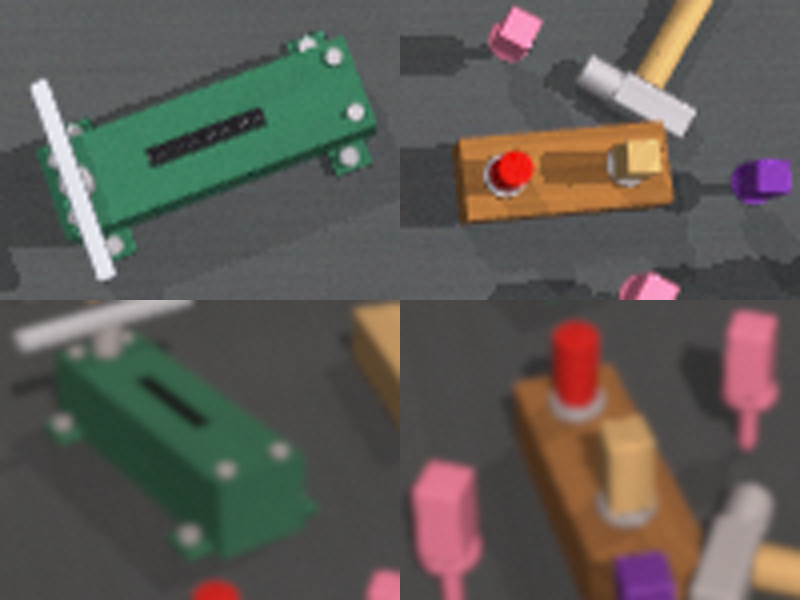

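The crops show: slot centre near top px (257,224), rest at (223,234), handle top near (390.5,229), drift top near (358.5,232). Now I'll measure these.

```bash
cat > meas.py <<'E'
from h import *
def biggest(m,x,y,w,h):
    z=np.zeros_like(m); z[y:y+h,x:x+w]=m[y:y+h,x:x+w]
    k=max(cv2.findContours(z,0,1)[0],key=cv2.contourArea); z[:]=0; cv2.drawContours(z,[k],-1,255,-1); return k,z
def slot(c,roi):
    v=c["color"].astype(int); m=((v.max(2)<45)*255).astype(np.uint8)
    k,z=biggest(m,*roi)
    r=cv2.minAreaRect(k); M=cv2.moments(z,True); p=(M["m10"]/M["m00"],M["m01"]/M["m00"])
    box=cv2.boxPoints(r); e=sorted([(np.linalg.norm(box[i]-box[(i+1)%4]),i) for i in range(4)])
    m1,m2=[(box[i]+box[(i+1)%4])/2 for _,i in e[:2]]
    P=onz(c,p,.06); a,b=onz(c,m1,.06),onz(c,m2,.06)
    d=(a-b) if (a-b)[1]>0 else b-a
    return p,P,np.linalg.norm(d),np.degrees(np.arctan2(d[1],d[0]))
E
python3 - <<'E'
from meas import *
t=cam("top"); s=cam("side")
print("slot top",slot(t,(235,210,45,32))); print("slot side",slot(s,(255,200,30,20)))
v=t["color"]; hsv=cv2.cvtColor(v,cv2.COLOR_BGR2HSV)
def ctr(n,z,zz):
    M=cv2.moments(z,True);p=(M["m10"]/M["m00"],M["m01"]/M["m00"]);print(n,p,M["m00"],[onz(t,p,h) for h in zz]);return p
# rest
m=((hsv[...,1]<40)&(hsv[...,2]>190)).astype(np.uint8); k,z=biggest(m,205,205,35,60); ctr("rest",z,[.096]); print(cv2.minAreaRect(k))
# handle top: pale
print(v[229,386:396].tolist())
m=cv2.inRange(hsv,(10,60,190),(30,160,255)); k,z=biggest(m,380,220,20,20); p=ctr("handle",z,[.096]); r=cv2.minAreaRect(k);print(r)
print("handle corners",[onz(t,q,.096)[:2].round(4) for q in cv2.boxPoints(r)])
m=cv2.inRange(hsv,(0,200,120),(6,255,255)); k,z=biggest(m,345,220,25,25); ctr("red",z,[.096])
m=cv2.inRange(hsv,(5,90,40),(25,255,255)); k,z=biggest(m,340,215,65,40); r=cv2.minAreaRect(k);b=np.array([onz(t,q,.046) for q in cv2.boxPoints(r)]);print("holder",r,b.round(4).tolist())
for P in [(.5,.5,0)]: pass
E
```

```text
slot top ((263.45454545454544, 220.63636363636363), array([0.57172479, 0.05544181, 0.06      ]), np.float64(0.03715936954521908), np.float64(109.02271588152341))
slot side ((267.8, 210.0), array([0.56413871, 0.07440809, 0.06      ]), np.float64(0.0699017647266823), np.float64(109.65842257551758))
rest (223.0, 234.9051724137931) 232.0 [array([0.52955771, 0.16789909, 0.096     ])]
((224.1547393798828, 234.09423828125), (51.5333251953125, 7.369189262390137), 70.64100646972656)
[[57, 87, 112], [113, 178, 222], [121, 192, 232], [122, 194, 234], [118, 192, 232], [121, 190, 231], [121, 191, 231], [120, 189, 232], [126, 199, 238], [77, 140, 199]]
handle (390.80555555555554, 228.33333333333334) 72.0 [array([ 0.53390112, -0.30294283,  0.096     ])]
((391.0, 228.0), (8.0, 8.0), 90.0)
handle corners [array([ 0.5464, -0.2932]), array([ 0.5457, -0.3154]), array([ 0.5233, -0.3139]), array([ 0.5239, -0.2917])]
red (358.3125, 231.65625) 64.0 [array([ 0.52729852, -0.21195029,  0.096     ])]
holder ((370.3180236816406, 232.58877563476562), (21.900903701782227, 53.89897155761719), 84.5596694946289) [[0.5559, -0.1754, 0.046], [0.5662, -0.3329, 0.046], [0.5021, -0.3344, 0.046], [0.4918, -0.1782, 0.046]]
```

```bash
cat > plan.py <<'E'
from h import *
from scipy.spatial.transform import Rotation as R
def plan(P,yaw,n,start=None):
    o=get_obs(); p=o["tool_pos"]; r=R.from_euler("xyz",o["tool_rot"],degrees=True)
    T=R.from_euler("xyz",[180,0,yaw],degrees=True)
    dr=(r.inv()*T).as_rotvec()/n; d=(np.array(P)-p)/n
    for i in range(n):
        print((r.inv().apply(d)).round(4).tolist(),dr.round(4).tolist()); r=r*R.from_rotvec(dr)
E
python3 - <<'E'
from meas import *
from plan import plan
def slot2(c,roi):
    x,y,w,h=roi; g=c["color"].max(2); 
    m=np.zeros_like(g); m[y:y+h,x:x+w]=(g[y:y+h,x:x+w]<62)*255
    m=cv2.morphologyEx(m,3,np.ones((3,3)))
    k,z=biggest(m,*roi); r=cv2.minAreaRect(k); M=cv2.moments(z,True); p=(M["m10"]/M["m00"],M["m01"]/M["m00"])
    b=cv2.boxPoints(r); print(p,r,onz(c,p,.06).round(4),onz(c,r[0],.06).round(4),[onz(c,q,.06)[:2].round(4).tolist() for q in b])
slot2(cam("top"),(238,212,38,24)); slot2(cam("side"),(256,200,24,20))
plan((.534,-.303,.38),94,8)
E
```

```text
(256.1666666666667, 223.73809523809524) ((256.2671203613281, 223.71234130859375), (4.096439838409424, 29.728452682495117), 69.44395446777344) [0.5633 0.0769 0.06  ] [0.5633 0.0766 0.06  ] [[0.5549, 0.1194], [0.5832, 0.0376], [0.5717, 0.0337], [0.5436, 0.1154]]
(267.86, 210.06) ((267.55999755859375, 209.92001342773438), (18.0, 2.8000001907348633), 36.869895935058594) [0.5642 0.074  0.06  ] [0.5636 0.0751 0.06  ] [[0.5458, 0.1078], [0.5535, 0.1205], [0.5806, 0.0437], [0.5731, 0.0324]]
[0.0494, -0.0225, 0.0031] [-0.0, -0.0, -0.1606]
[0.0523, -0.0143, 0.0031] [-0.0, -0.0, -0.1606]
[0.054, -0.0058, 0.0031] [-0.0, -0.0, -0.1606]
[0.0542, 0.0029, 0.0031] [-0.0, -0.0, -0.1606]
[0.053, 0.0116, 0.0031] [-0.0, -0.0, -0.1606]
[0.0505, 0.0199, 0.0031] [-0.0, -0.0, -0.1606]
[0.0466, 0.0277, 0.0031] [-0.0, -0.0, -0.1606]
[0.0416, 0.0348, 0.0031] [-0.0, -0.0, -0.1606]
```

Call:
drive_tool(rows=[0.049, -0.022, 0.003, 0, 0, -0.16, 1, 0.052, -0.014, 0.003, 0, 0, -0.16, 1, 0.054, -0.006, 0.003, 0, 0, -0.16, 1, 0.054, 0.003, 0.003, 0, 0, -0.16, 0.3, 0.053, 0.012, 0.003, 0, 0, -0.16, 0.3])

```text
time_s: 1.02
tool_pos: [0.4197, -0.418, 0.3899]
tool_rot: [180.0, 0.0, 66.5]
force: [0.9, -0.1, -1.0]
grip_width: 0.0744
grasp_force: 0.0
```

Call:
drive_tool(rows=[0.05, 0.02, 0.003, 0, 0, -0.16, 0.3, 0.047, 0.028, 0.003, 0, 0, -0.16, 0.3, 0.042, 0.035, 0.003, 0, 0, -0.16, 0.3, 0, 0, 0, 0, 0, 0, 0.3, 0, 0, 0, 0, 0, 0, 0.3])

```text
time_s: 1.65
tool_pos: [0.5347, -0.3052, 0.3807]
tool_rot: [-180.0, 0.0, 93.7]
force: [-0.3, -1.1, -0.6]
grip_width: 0.0566
grasp_force: 0.0
```

```bash
python3 - <<'E'
from plan import *
o=get_obs();print(o["time_s"],o["tool_pos"],o["tool_rot"],o["grip_width"],o["force"])
plan((.534,-.303,.30),94,3)
t=cam("top");s=cam("side")
crop(s,230,170,110,130,4,"pics/s1.png")
E
```

```text
1.65 [ 0.53468374 -0.3051588   0.38065869] [-1.79956971e+02  3.98806022e-02  9.36825281e+01] 0.05660441829754466 [-0.32180008 -1.14176682 -0.62886597]
[0.0008, -0.0002, 0.0269] [-0.0003, 0.0002, -0.0018]
[0.0007, -0.0002, 0.0269] [-0.0003, 0.0002, -0.0018]
[0.0007, -0.0002, 0.0269] [-0.0003, 0.0002, -0.0018]
```

View pics/s1.png

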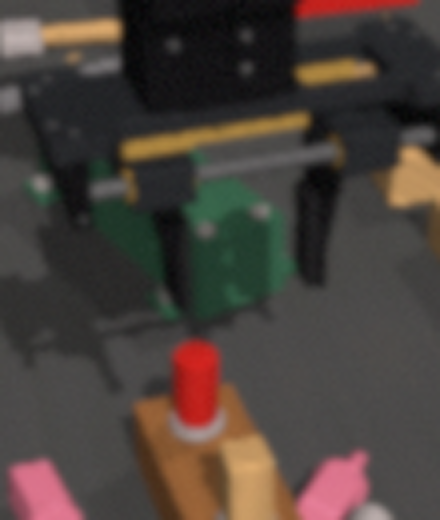

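```bash
python3 - <<'E'
from plan import *
s=cam("side"); t=cam("top")
for x,y in((-12,-12),(12,-12),(12,12),(-12,12),(0,0)): print(((proj(s,(.534+x/1e3,-.303+y/1e3,.096))-[230,170])*4).round(1))
cv2.imwrite("pics/s2.png",np.hstack([cv2.resize(s["color"][250:320,240:340],(400,280),interpolation=2),cv2.resize(t["color"][190:260,345:445],(400,280),interpolation=2)]))
E
```

```text
[227.9 468.5]
[273.7 460.4]
[261.  431.3]
[216.2 439. ]
[244.7 449.6]
```

View pics/s2.png

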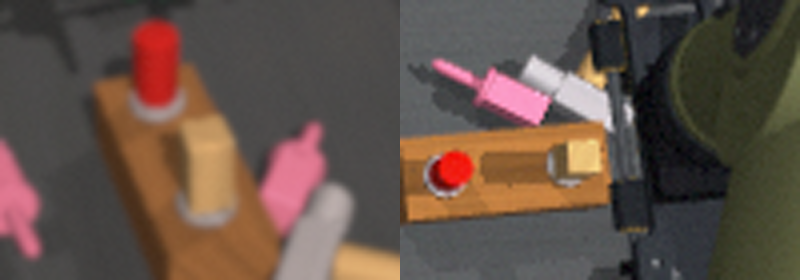

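The handle top shows at side px (291.3,282.5) against (291.2,282.4) predicted, so the pose is confirmed. The pink decoys have toppled, but they lie below finger height. I'm descending to grip.

Call:
drive_tool(rows=[0.002, -0.0005, 0.04, 0, 0, -0.005, 0.3, 0, 0, 0.04, 0, 0, 0, 0.3, 0, 0, 0.035, 0, 0, 0, 0.3, 0, 0, 0.022, 0, 0, 0, 0.3, 0, 0, 0.006, 0, 0, 0, 0.3], grip_force=45)

```text
time_s: 2.48
tool_pos: [0.5331, -0.3035, 0.2362]
tool_rot: [-179.9, -0.1, 93.9]
force: [-0.3, -0.4, 0.6]
grip_width: 0.0564
grasp_force: 0.0
```

Call:
drive_tool(rows=[0, 0, 0, 0, 0, 0, -0.6, 0, 0, 0, 0, 0, 0, -0.6, 0, 0, 0, 0, 0, 0, -1, 0, 0, 0, 0, 0, 0, -1, 0, 0, 0, 0, 0, 0, -1])

```text
time_s: 3.1
tool_pos: [0.5346, -0.3028, 0.2384]
tool_rot: [180.0, 0.0, 94.0]
force: [0.3, 1.3, 4.3]
grip_width: 0.024
grasp_force: 44.0
```

Call:
drive_tool(rows=[0, 0, -0.015, 0, 0, 0, -1, 0, 0, -0.025, 0, 0, 0, -1, 0, 0, -0.03, 0, 0, 0, -1, 0, 0, -0.03, 0, 0, 0, -1, 0, 0, 0, 0, 0, 0, -1])

```text
time_s: 3.72
tool_pos: [0.5351, -0.3029, 0.3411]
tool_rot: [179.8, 0.2, 94.0]
force: [0.3, 0.1, -2.0]
grip_width: 0.0239
grasp_force: 44.1
```

```bash
python3 - <<'E'
from plan import *
o=get_obs();print(o["time_s"],o["tool_pos"],o["tool_rot"],o["grip_width"],o["force"])
plan((.5635,.0762,.338),109.2,8)
E
```

```text
3.725 [ 0.53505732 -0.30287297  0.34105866] [179.76320358   0.18287465  94.0109111 ] 0.023947674505693572 [ 0.30241362  0.08539807 -2.02066805]
[0.047, 0.0069, 0.0003] [0.0005, 0.0005, -0.0331]
[0.0468, 0.0084, 0.0003] [0.0005, 0.0005, -0.0331]
[0.0465, 0.01, 0.0003] [0.0005, 0.0005, -0.0331]
[0.0461, 0.0115, 0.0003] [0.0005, 0.0005, -0.0331]
[0.0457, 0.013, 0.0003] [0.0005, 0.0005, -0.0331]
[0.0452, 0.0145, 0.0003] [0.0005, 0.0005, -0.0331]
[0.0447, 0.016, 0.0004] [0.0005, 0.0005, -0.0331]
[0.0442, 0.0175, 0.0004] [0.0005, 0.0005, -0.0331]
```

Call:
drive_tool(rows=[0.047, 0.007, -0.01, 0, 0, -0.033, -1, 0.047, 0.008, 0, 0, 0, -0.033, -1, 0.046, 0.01, 0, 0, 0, -0.033, -1, 0.046, 0.012, 0, 0, 0, -0.033, -1, 0.046, 0.013, 0, 0, 0, -0.033, -1])

```text
time_s: 4.35
tool_pos: [0.5517, -0.0644, 0.3465]
tool_rot: [-179.9, -0.0, 103.5]
force: [0.3, -0.3, -1.8]
grip_width: 0.0241
grasp_force: 44.1
```

Call:
drive_tool(rows=[0.045, 0.014, 0, 0, 0, -0.033, -1, 0.045, 0.016, 0.01, 0, 0, -0.033, -1, 0.044, 0.018, 0.01, 0, 0, -0.033, -1, 0, 0, 0, 0, 0, 0, -1, 0, 0, 0, 0, 0, 0, -1])

```text
time_s: 4.97
tool_pos: [0.5628, 0.0756, 0.3267]
tool_rot: [-179.9, 0.0, 109.1]
force: [-1.0, -0.8, -2.5]
grip_width: 0.0239
grasp_force: 44.1
```

```bash
python3 - <<'E'
from plan import *
o=get_obs();print(o["time_s"],o["tool_pos"],o["tool_rot"],o["grip_width"],o["force"])
plan((.5635,.0762,.338),109.2,1)
s=cam("side"); t=cam("top")
crop(s,225,140,110,110,5,"pics/s3.png")
p=o["tool_pos"]
for P in [(p[0],p[1],p[2]-.2315),(p[0],p[1],p[2]-.1915),(.5635,.0762,.06)]: print(((proj(s,P)-[225,140])*5).round(1))
E
```

```text
4.975 [0.56282132 0.07564327 0.32671714] [-1.79873058e+02  1.27621565e-02  1.09143951e+02] 0.02386418312375935 [-0.95378475 -0.79834736 -2.48221896]
[0.0003, 0.0008, -0.0113] [-0.0022, 0.0002, -0.001]
[209.  296.2]
[206.3 233.8]
[212.3 348.7]
```

View pics/s3.png

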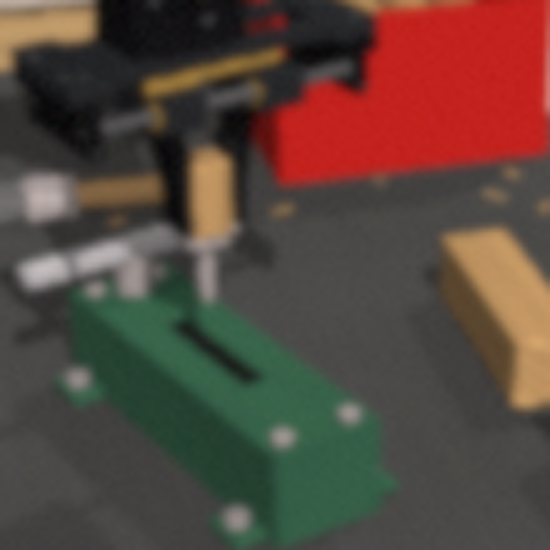

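Call:
drive_tool(rows=[-0.018, 0.0005, 0, 0, 0, 0, -1, -0.018, 0.0005, 0.01, 0, 0, 0, -1, 0, 0, 0.01, 0, 0, 0, -1, 0, 0, 0, 0, 0, 0, -1, 0, 0, 0, 0, 0, 0, -1])

```text
time_s: 5.7
tool_pos: [0.5758, 0.0433, 0.3076]
tool_rot: [-180.0, -0.0, 109.2]
force: [0.5, 0.8, -1.9]
grip_width: 0.0236
grasp_force: 44.1
```

```bash
python3 - <<'E'
from plan import *
o=get_obs();print(o["time_s"],o["tool_pos"],o["tool_rot"],o["grip_width"],o["force"])
a=np.radians(109.2);d=np.array([np.cos(a),np.sin(a),0]);S=np.array([.5635,.0762,.06])
plan(S-.036*d+[0,0,.2424],109.2,1)
s=cam("side"); t=cam("top")
A=cv2.resize(s["color"][170:245,225:325],(400,300),interpolation=2);B=cv2.resize(t["color"][190:265,215:315],(400,300),interpolation=2)
cv2.imwrite("pics/s4.png",np.hstack([A,B]))
p=o["tool_pos"]
for P in [p-[0,0,.2324],p-[0,0,.1924],S-.045*d,S+.045*d]: print(((proj(s,P)-[225,170])*4).round(1))
E
```

```text
5.7 [0.57577057 0.04327267 0.30763396] [-1.79993580e+02 -3.24065669e-02  1.09205607e+02] 0.023623528197924723 [ 0.49453016  0.83718271 -1.90464608]
[-0.0009, -0.0008, 0.0052] [-0.0001, -0.0006, 0.0001]
[195.4 159.5]
[193.7 109.7]
[202.4 183.9]
[139.1 135.5]
```

View pics/s4.png

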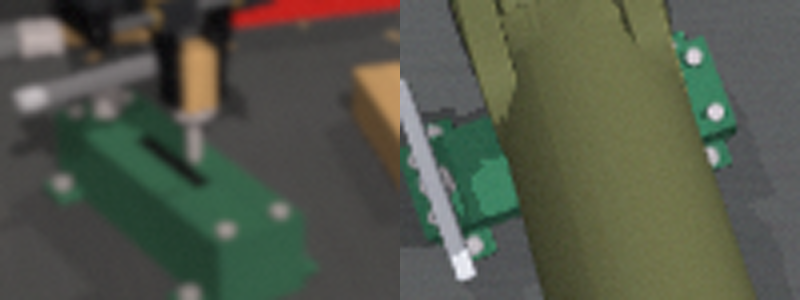

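Predicted tip on the plate is (196,178) in the crop, and the slot line there is at y≈178.6, so the pin is centred across the slot. I'll shift 4 mm towards −y and insert.

Call:
drive_tool(rows=[-0.004, 0, 0.005, 0, 0, 0, -1, 0, 0, 0.006, 0, 0, 0, -1, 0, 0, 0.003, 0, 0, 0, -1, 0, 0, 0.002, 0, 0, 0, -1, 0, 0, 0, 0, 0, 0, -1])

```text
time_s: 6.42
tool_pos: [0.5772, 0.0388, 0.2915]
tool_rot: [-180.0, -0.0, 109.1]
force: [-0.0, -0.0, -2.1]
grip_width: 0.0237
grasp_force: 44.1
```

Call:
drive_tool(rows=[0, 0, 0.001, 0, 0, 0, -1, 0, 0, 0.001, 0, 0, 0, -1, 0, 0, 0.001, 0, 0, 0, -1, 0, 0, 0.001, 0, 0, 0, -1, 0, 0, 0, 0, 0, 0, -1])

```text
time_s: 7.05
tool_pos: [0.5772, 0.0387, 0.2876]
tool_rot: [-180.0, 0.0, 109.1]
force: [0.1, 0.2, -1.4]
grip_width: 0.024
grasp_force: 44.1
```

Call:
drive_tool(rows=[0, 0, 0.002, 0, 0, 0, -1, 0, 0, 0.002, 0, 0, 0, -1, 0, 0, 0.002, 0, 0, 0, -1, 0, 0, 0.001, 0, 0, 0, -1, 0, 0, 0, 0, 0, 0, -1])

```text
time_s: 7.68
tool_pos: [0.5772, 0.0387, 0.2806]
tool_rot: [-180.0, -0.0, 109.1]
force: [1.1, -0.6, -2.1]
grip_width: 0.0239
grasp_force: 44.1
```

Call:
drive_tool(rows=[0, 0, 0.001, 0, 0, 0, -1, 0, 0, 0.001, 0, 0, 0, -1, 0, 0, 0.001, 0, 0, 0, -1, 0, 0, 0, 0, 0, 0, -1])

```text
time_s: 8.18
tool_pos: [0.5774, 0.0388, 0.2781]
tool_rot: [180.0, 0.0, 109.1]
force: [0.3, 0.4, 0.3]
grip_width: 0.024
grasp_force: 44.1
```

Call:
drive_tool(rows=[0, 0, 0.001, 0, 0, 0, -1, 0, 0, 0.001, 0, 0, 0, -1, 0, 0, 0, 0, 0, 0, -1])

```text
time_s: 8.55
tool_pos: [0.5774, 0.0387, 0.2762]
tool_rot: [180.0, 0.0, 109.1]
force: [-0.4, 0.2, 5.0]
grip_width: 0.0239
grasp_force: 44.1
```

Call:
drive_tool(rows=[0.0018, 0, 0, 0, 0, 0, -1, 0.0018, 0, 0, 0, 0, 0, -1, 0.0018, 0, 0, 0, 0, 0, -1, 0, 0, 0, 0, 0, 0, -1])

```text
time_s: 9.05
tool_pos: [0.5757, 0.0437, 0.276]
tool_rot: [179.9, 0.0, 109.1]
force: [1.7, -2.1, 4.8]
grip_width: 0.024
grasp_force: 44.1
```

Call:
drive_tool(rows=[0.0018, 0, 0, 0, 0, 0, -1, 0.0018, 0, 0, 0, 0, 0, -1, 0.0018, 0, 0, 0, 0, 0, -1, 0, 0, 0, 0, 0, 0, -1])

```text
time_s: 9.55
tool_pos: [0.5736, 0.0492, 0.2758]
tool_rot: [180.0, -0.0, 109.2]
force: [1.0, -3.3, 4.9]
grip_width: 0.024
grasp_force: 44.1
```

Call:
drive_tool(rows=[0.0018, 0, 0, 0, 0, 0, -1, 0.0018, 0, 0, 0, 0, 0, -1, 0.0018, 0, 0, 0, 0, 0, -1, 0, 0, 0, 0, 0, 0, -1])

```text
time_s: 10.05
tool_pos: [0.5718, 0.0543, 0.2757]
tool_rot: [-180.0, -0.0, 109.2]
force: [0.9, -2.0, 4.6]
grip_width: 0.0238
grasp_force: 44.1
```

Call:
drive_tool(rows=[0.0018, 0, 0, 0, 0, 0, -1, 0.0018, 0, 0, 0, 0, 0, -1, 0.0018, 0, 0, 0, 0, 0, -1, 0, 0, 0, 0, 0, 0, -1])

```text
time_s: 10.55
tool_pos: [0.5701, 0.0594, 0.2758]
tool_rot: [-180.0, -0.0, 109.2]
force: [0.2, -2.6, 5.3]
grip_width: 0.0241
grasp_force: 44.1
```

Call:
drive_tool(rows=[0.0018, 0, 0, 0, 0, 0, -1, 0.0018, 0, 0, 0, 0, 0, -1, 0.0018, 0, 0, 0, 0, 0, -1, 0, 0, 0, 0, 0, 0, -1])

```text
time_s: 11.05
tool_pos: [0.5683, 0.0645, 0.2757]
tool_rot: [-180.0, -0.0, 109.2]
force: [0.9, -2.5, 4.9]
grip_width: 0.0238
grasp_force: 44.1
```

Call:
drive_tool(rows=[0.0018, 0, 0, 0, 0, 0, -1, 0.0018, 0, 0, 0, 0, 0, -1, 0.0018, 0, 0, 0, 0, 0, -1, 0, 0, 0, 0, 0, 0, -1])

```text
time_s: 11.55
tool_pos: [0.5665, 0.0695, 0.2757]
tool_rot: [-180.0, -0.0, 109.1]
force: [1.5, -2.8, 4.9]
grip_width: 0.024
grasp_force: 44.1
```

Call:
drive_tool(rows=[0.0018, 0, 0, 0, 0, 0, -1, 0.0018, 0, 0, 0, 0, 0, -1, 0.0018, 0, 0, 0, 0, 0, -1, 0, 0, 0, 0, 0, 0, -1])

```text
time_s: 12.05
tool_pos: [0.5648, 0.0746, 0.2757]
tool_rot: [-180.0, -0.0, 109.2]
force: [1.0, -2.8, 4.9]
grip_width: 0.0236
grasp_force: 44.1
```

Call:
drive_tool(rows=[0.0018, 0, 0, 0, 0, 0, -1, 0.0018, 0, 0, 0, 0, 0, -1, 0.0018, 0, 0, 0, 0, 0, -1, 0, 0, 0, 0, 0, 0, -1])

```text
time_s: 12.55
tool_pos: [0.563, 0.0797, 0.2757]
tool_rot: [-180.0, -0.0, 109.1]
force: [1.0, -3.3, 5.3]
grip_width: 0.0239
grasp_force: 44.1
```

Call:
drive_tool(rows=[0.0018, 0, 0, 0, 0, 0, -1, 0.0018, 0, 0, 0, 0, 0, -1, 0.0018, 0, 0, 0, 0, 0, -1, 0, 0, 0, 0, 0, 0, -1])

```text
time_s: 13.05
tool_pos: [0.5612, 0.0848, 0.2757]
tool_rot: [-180.0, -0.0, 109.1]
force: [0.7, -2.7, 5.6]
grip_width: 0.0237
grasp_force: 44.1
```

Call:
drive_tool(rows=[0.0018, 0, 0, 0, 0, 0, -1, 0.0018, 0, 0, 0, 0, 0, -1, 0.0018, 0, 0, 0, 0, 0, -1, 0, 0, 0, 0, 0, 0, -1])

```text
time_s: 13.55
tool_pos: [0.5595, 0.0899, 0.2757]
tool_rot: [-180.0, -0.0, 109.2]
force: [0.9, -3.7, 5.5]
grip_width: 0.0238
grasp_force: 44.1
```

Call:
drive_tool(rows=[0.0018, 0, 0, 0, 0, 0, -1, 0.0018, 0, 0, 0, 0, 0, -1, 0.0018, 0, 0, 0, 0, 0, -1, 0, 0, 0, 0, 0, 0, -1])

```text
time_s: 14.05
tool_pos: [0.5572, 0.096, 0.2753]
tool_rot: [-180.0, -0.1, 109.2]
force: [0.1, 1.9, 0.1]
grip_width: 0.0239
grasp_force: 44.1
```

The force dropped, so the tip is at the hole. Feeling forward gently to centre it.

Call:
drive_tool(rows=[0.001, 0, 0, 0, 0, 0, -1, 0.001, 0, 0, 0, 0, 0, -1, 0, 0, 0, 0, 0, 0, -1])

```text
time_s: 14.42
tool_pos: [0.5566, 0.0971, 0.275]
tool_rot: [-179.9, -0.1, 109.2]
force: [0.1, 0.7, -1.4]
grip_width: 0.024
grasp_force: 44.1
```

Call:
drive_tool(rows=[0.001, 0, 0, 0, 0, 0, -1, 0, 0, 0, 0, 0, 0, -1])

```text
time_s: 14.68
tool_pos: [0.5566, 0.0976, 0.2755]
tool_rot: [-180.0, -0.0, 109.1]
force: [0.6, 0.0, -1.2]
grip_width: 0.0239
grasp_force: 44.1
```

Call:
drive_tool(rows=[0, 0, 0.001, 0, 0, 0, -1, 0, 0, 0.001, 0, 0, 0, -1, 0, 0, 0.001, 0, 0, 0, -1, 0, 0, 0, 0, 0, 0, -1])

```text
time_s: 15.18
tool_pos: [0.5569, 0.0978, 0.2728]
tool_rot: [180.0, -0.0, 109.1]
force: [0.8, 0.8, -1.6]
grip_width: 0.0241
grasp_force: 44.1
```

Call:
drive_tool(rows=[0, 0, 0.001, 0, 0, 0, -1, 0, 0, 0.001, 0, 0, 0, -1, 0, 0, 0.001, 0, 0, 0, -1, 0, 0, 0, 0, 0, 0, -1])

```text
time_s: 15.68
tool_pos: [0.5569, 0.098, 0.2697]
tool_rot: [180.0, -0.0, 109.2]
force: [0.8, 1.9, -1.0]
grip_width: 0.0239
grasp_force: 44.1
```

Call:
drive_tool(rows=[0.0007, 0.0003, 0.0015, 0, 0, 0, -1, 0, 0, 0.0015, 0, 0, 0, -1, 0, 0, 0.002, 0, 0, 0, -1, 0, 0, 0, 0, 0, 0, -1])

```text
time_s: 16.18
tool_pos: [0.5569, 0.0984, 0.2644]
tool_rot: [-180.0, -0.0, 109.1]
force: [1.6, 1.0, -2.2]
grip_width: 0.0239
grasp_force: 44.1
```

Call:
drive_tool(rows=[0.0002, 0.0004, 0.002, 0, 0, 0, -1, 0, 0, 0.002, 0, 0, 0, -1, 0, 0, 0.002, 0, 0, 0, -1, 0, 0, 0.002, 0, 0, 0, -1, 0, 0, 0, 0, 0, 0, -1])

```text
time_s: 16.8
tool_pos: [0.557, 0.0986, 0.2564]
tool_rot: [-180.0, 0.0, 109.1]
force: [0.1, 0.2, -2.0]
grip_width: 0.0238
grasp_force: 44.1
```

Call:
drive_tool(rows=[0, 0, 0.001, 0, 0, 0, -1, 0, 0, 0.0008, 0, 0, 0, -1, 0, 0, 0, 0, 0, 0, -1])

```text
time_s: 17.18
tool_pos: [0.5571, 0.0986, 0.2548]
tool_rot: [-180.0, 0.0, 109.1]
force: [0.7, 1.6, -2.3]
grip_width: 0.0239
grasp_force: 44.1
```

Call:
drive_tool(rows=[0, 0, 0.0007, 0, 0, 0, -1, 0, 0, 0.0007, 0, 0, 0, -1, 0, 0, 0, 0, 0, 0, -1])

```text
time_s: 17.55
tool_pos: [0.5571, 0.0987, 0.2534]
tool_rot: [-180.0, 0.0, 109.1]
force: [0.5, -0.7, -1.2]
grip_width: 0.0239
grasp_force: 44.1
```

Call:
drive_tool(rows=[0, 0, 0.0005, 0, 0, 0, -1, 0, 0, 0, 0, 0, 0, -1])

```text
time_s: 17.8
tool_pos: [0.5571, 0.0987, 0.253]
tool_rot: [-180.0, 0.0, 109.1]
force: [-0.1, -0.5, -1.0]
grip_width: 0.0235
grasp_force: 44.1
```

Call:
drive_tool(rows=[0, 0, 0.0005, 0, 0, 0, -1, 0, 0, 0, 0, 0, 0, -1])

```text
time_s: 18.05
tool_pos: [0.5571, 0.0987, 0.2525]
tool_rot: [-180.0, 0.0, 109.1]
force: [-0.0, -0.1, -1.3]
grip_width: 0.0235
grasp_force: 44.1
```

Call:
drive_tool(rows=[0, 0, 0.0005, 0, 0, 0, -1, 0, 0, 0, 0, 0, 0, -1])

```text
time_s: 18.3
tool_pos: [0.5572, 0.0988, 0.2524]
tool_rot: [-180.0, 0.0, 109.1]
force: [-2.1, -0.3, 2.9]
grip_width: 0.024
grasp_force: 44.1
```

Call:
drive_tool(rows=[0, 0, 0.0004, 0, 0, 0, -1, 0, 0, 0, 0, 0, 0, -1])

```text
time_s: 18.55
tool_pos: [0.5572, 0.0988, 0.2524]
tool_rot: [-180.0, 0.0, 109.1]
force: [-3.1, -1.3, 6.4]
grip_width: 0.0242
grasp_force: 44.1
```

Seated at TCP z=0.2524, exactly as computed. Releasing.

Call:
drive_tool(rows=[0, 0, -0.0003, 0, 0, 0, -0.2, 0, 0, 0, 0, 0, 0, 0.2, 0, 0, 0, 0, 0, 0, 0.2, 0, 0, 0, 0, 0, 0, 0.2, 0, 0, 0, 0, 0, 0, 0.2])

```text
time_s: 19.18
tool_pos: [0.5572, 0.0987, 0.2518]
tool_rot: [-180.0, 0.0, 109.1]
force: [0.4, 0.5, -0.9]
grip_width: 0.0515
grasp_force: 0.0
```

Call:
drive_tool(rows=[0, 0, -0.01, 0, 0, 0, 0.2, 0, 0, -0.03, 0, 0, 0, 0.2, 0, 0, -0.05, 0, 0, 0, 0.2, 0, 0, -0.05, 0, 0, 0, 0.2, 0, 0, 0, 0, 0, 0, 0.2])

```text
time_s: 19.8
tool_pos: [0.5582, 0.0997, 0.3973]
tool_rot: [179.5, 0.1, 109.1]
force: [-0.3, -0.2, -0.8]
grip_width: 0.052
grasp_force: 0.0
```

```bash
python3 - <<'E'
from h import *
s=cam("side"); t=cam("top")
A=cv2.resize(s["color"][170:245,225:325],(400,300),interpolation=2);B=cv2.resize(s["color"][240:315,225:325],(400,300),interpolation=2)
cv2.imwrite("pics/s5.png",np.hstack([A,B]))
print(((proj(s,(.5572,.0988,.11))-[225,170])*4).round(1),((proj(s,(.5572,.0988,.06))-[225,170])*4).round(1))
E
```

```text
[152.4  86. ] [155.3 146. ]
```

View pics/s5.png

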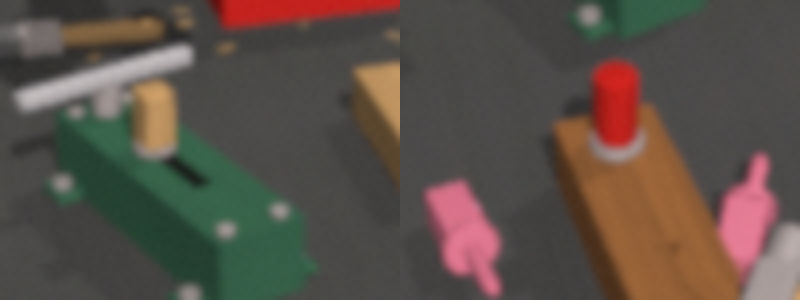

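The pin stands upright with its collar on the plate: handle top at crop (154,86) against (152,86) predicted. The drift is still in its holder and the gripper is clear.

```bash
python3 -c "from cell import *; print(sign_off())"
```

```text
the job is handed in; nothing more can be done
None
```

The lock pin is in the bar's hole with its collar seated on the plate. It has been released and the gripper is clear, and the job was handed in at about 20 s, with wrist-force readings at the end of each move never above about 7 N.

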